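# Unlock the drug box and hold the sprung key turned

### The arm

A 6-joint arm with a two-finger parallel gripper is mounted at the origin on a cart in front of the work surface, level with it; the furniture and walls round the work are solid. World frame = base frame: x ahead of the robot, y to its left, z up, the work surface at z = 0. Lengths are in m, angles in rad, forces in N, time in s.
With the tool pointing down it reaches from about 0.35 to 0.775 m from the base axis. Payload 7.3 kg.
Tool frame: the origin (TCP) lies midway between the tips of the shut fingers; the grasp point (between the pads) lies 19 mm behind it; x points along the fingers, z is the direction in which the jaws open and shut, and the axes are right-handed (so a half turn about x gives the same grasp; the last joint's range is limited). The gripper opens to 92 mm and grips with 3 to 60 N. Pads are 19 mm wide; open, the fingers measure 130 mm over their backs; the gripper's body (75 mm by 190 mm) begins 47 mm behind the grasp point.
Start: joints at [-1.402, 0.342, 1.524, -0, 1.275, -0.146], TCP at [0.163, -0.499, 0.227] pointing down, gripper open.
Joint ranges: [-2.53, 2.53], [-0.77, 2.02], [0.04, 2.7], [-1, 4.14], [0.28, 2.66], [-3.11, 3.11]. Speed limits (rad/s): [2.57, 2.57, 3.14, 3.14, 3.14, 3.14].

### API

Orientations are given as [roll, pitch, yaw] about the fixed x, y, z axes, in that order (R = Rz(yaw) Ry(pitch) Rx(roll)).
In Python, from cell import observe, cams, robot gives the robot as it stands.
- The arm moves only by the tool jog_arm, never from a script. Its argument "plan" is one flat list of numbers, 7 for each row, row after row: the turn, a rotation vector about the tool's x, y, z in degrees, then the shift along the tool's x, y, z in cm, then the opening, from -1 (shut) to 1 (fully open). In form: [ax, ay, az, x, y, z, jaw, ax, ay, az, x, y, z, jaw, ...]. A call has 1 to 10 rows; each row is the pose to reach, as a shift and turn from the pose commanded when the call began, along the tool's axes at that moment; what a row does not reach only later rows make up. A row lasts 1/10 s, in which the tool goes at most 50 mm and 8.59 degrees, less where a joint would pass 70% of its speed; a pose out of reach is approached as far as the arm can. A call with a gripper value outside its range is refused whole. The fingers move at their own pace and stop on an object; "newtons" is the grip in N (left out, the last holds). Time passes only in rows, so rows that repeat a pose let the fingers close. It gives the time, the measured TCP pose, the force and the opening at its end, in the units of the state.
- observe(): the state, without advancing time (a new reading comes with each control period).
- cams.read_camera(name): name is "scene" or "top" or "wrist"; returns a dict with "image" (480x640x3 uint8, red, green, blue), "fov_y" (degrees; the focal length in pixels is half the picture's height over the tangent of half this angle, whatever the lens; pixels are square), "cx", "cy" (the principal point, pixels), "k1" (the pictures are not rectified: a ray, as slopes to the right and down, at radius r is drawn at 1 + k1 r^2 times it, then the intrinsics apply), "T" (4x4, takes a point from camera to world coordinates). Camera axes: x right, y down, z forward; pixel columns grow to the right and rows downward; lengths in m; the calibration is good to about 2 mm. A picture is of the moment at which its call begins. There is no depth.
- robot.hand_in(): hands the job in, once; it reports no verdict.
The state is a dict: "time": time; "qpos": joint angles; "qvel": joint speeds; "joint_efforts": joint torques, N m; "tool_pos": TCP position; "tool_rot": TCP orientation; "contact_force": force on the tool from outside, world axes, zero at the start; "torque": the same for the moment, N m; "opening": finger opening in m.
Only numpy, scipy, OpenCV 4.12 (cv2) and the standard library are available. Lean on these libraries where they do the work, as an engineer would, in place of code of your own. Each camera call takes 0.05 s, during which the arm holds its last target.

### The job

The small grey drug box is locked: take the round-headed key out of the wooden key block, push it all the way down into the box's lock, working it past the stiff pins, and turn it a quarter turn clockwise (seen from above) to its stop. The lock springs back if let go, so finish while still holding the key turned and fully in, so that a colleague can lift the lid. Leave the square-headed key in the block and everything else where it stands.

Things in the scene. Friction and masses are not known exactly. Their poses are not given: they have to be found in the camera images.
- round_key: Key to use, loose, 84 mm long, about 45 g, upright in the block. Origin at the blade's tip, z up the key. From the tip: steel blade 28 mm long, 16 wide (y), 6 thick (x), round nose; neck 6 mm across to z 40; collar 18 across to z 44; black flat round head 40 mm in diameter, 12 thick, z 44 to 84, flat faces to +x and -x. Fits the lock either way round. May lean 3 degrees in its slot.
- square_key: A key like the round one, but its black head is a square-cornered plate 36 mm wide (y), 40 mm tall and 12 mm thick (x). It stands in the other slot and stays there. Origin at the blade's tip.
- round_key_shoulder (a point): Underside of the round key's collar, on its axis, 40 mm above the tip; meets the lock plate when the key is fully in.
- key_block: Fixed wooden block, 50 (x) by 130 (y) by 46 mm high, origin at the centre of its underside. Two upright slots at y = +30 and -30 mm, each 9 (x) by 19 mm (y), 43 mm deep; a key stands in each, collar on the block's top, tip 6 mm above the surface, head's flat faces along the block's x. Either key may be in either slot.
- lock_box: Fixed grey steel box, 120 (x) by 160 (y) by 75 mm high, origin at the centre of its underside, front at -x. On the front strip of its top a square steel lock plate 46 mm wide, its top at 83 mm, with the keyway in its middle; behind it a small sliding bolt in a keeper (top at 90 mm, 46 mm behind the keyway) and a low carrying handle.
- lock_mouth (a point): Centre of the keyway's mouth, at the lock plate's top, 83 mm above the surface; axes as lock_box. Keyway 9 mm (x) by 19 mm (y), bevelled: key's x along box's x, either way. Sticky pins grip the blade from both y sides with the tip 20 and 28 mm down: 8 to 15 N, or rock 2 mm along y. The blade sinks 40 mm till the collar meets the plate; only in the last 4 mm can it turn.
- lock_core (a joint): Angle of the lock's core (rad): 0 locked, grows as the key turns clockwise from above, stop at 1.5 (a quarter turn). A spring turns it back with 0.02 to 0.09 N m. Once turned, the key cannot be pulled out.
- specimen_cup_3: Bystander: specimen cup with a screw cap, 59 mm across, 75 mm tall.
- cartridge_box_0: Bystander: small carton 90 x 64 x 24 mm lying flat.
- petri_dish_1: Bystander: clear dish 56 mm across, 12 mm high.
Not all that is in view belongs to the job. Leave any red look-alike of the square_key alone.

How it is judged:
By the outcome, as a careful person would: the job done as asked, in the order asked, and still so for the second after the job is handed in, while the arm keeps its last pose, push and grip.
It also fails if it takes over 58 s, if anything falls off the work surface, if the arm or the gripper's body presses on something with over 40 N, if the wrist force passes 120 N, or if a joint passes its speed limit or range.

## Working session

There is one attempt and no reset: what is moved stays moved. The work goes in short steps, Python scripts to look and compute and a tool call to move; the robot and the scene stay as the last step left them, time stands still between calls to the robot, and variables do not carry over. Pictures are saved under pics/ and viewed, and the job is handed in when it is done.

Besides the shell and the picture viewer there is one more tool, called after ">>>" by a JSON object that holds its "name" and its "arguments". jog_arm: Moves the arm, as the interface text tells. Its arguments: {"type":"object","properties":{"plan":{"type":"array"},"newtons":{"type":"number"}},"required":["plan"]}

```bash
ls; mkdir -p pics
python3 - <<'E'
from cell import observe,cams,robot
import cv2,numpy as np
print(observe())
for n in("scene","top","wrist"):
    c=cams.read_camera(n); cv2.imwrite(f"pics/{n}0.png",c["image"][:,:,::-1])
    print(n,c["fov_y"],c["cx"],c["cy"],c["k1"],np.round(c["T"],4).tolist())
    np.savez(f"{n}0.npz",**c)
E
```

```text
pics
{'time': 0.0, 'qpos': array([-1.40197752e+00,  3.42747658e-01,  1.52500788e+00, -5.12223436e-05,
        1.27539620e+00, -1.46003481e-01]), 'qvel': array([-1.39704786e-03, -6.20898181e-05,  1.23572416e-03,  5.08660983e-04,
       -2.05538448e-03,  2.05645258e-03]), 'joint_efforts': array([-1.21436555e-03, -4.31245637e+01, -2.44223785e+01,  7.15371617e-02,
        5.58959472e-02, -1.60667018e-04]), 'tool_pos': array([ 0.16250065, -0.49879231,  0.22603521]), 'tool_rot': array([3.02699486, 1.56923647, 1.77103577]), 'contact_force': array([-1.01412322,  0.40780374, -0.04815926]), 'torque': array([ 0.02356161, -0.03238494, -0.02968637]), 'opening': 0.09170343833740449}
scene 48.52872590194342 323.83958218469684 247.07642208264414 -0.16339293369215693 [[-0.4583, -0.5439, 0.7029, -0.1512], [-0.8886, 0.2952, -0.351, 0.0118], [-0.0166, -0.7855, -0.6186, 0.6338], [0.0, 0.0, 0.0, 1.0]]
top 46.443394275330384 322.6864349525505 242.8820570765673 0.0259584661314704 [[-0.003, -0.9917, 0.1282, 0.3621], [-1.0, 0.0025, -0.004, -0.2751], [0.0037, -0.1282, -0.9917, 0.9106], [0.0, 0.0, 0.0, 1.0]]
wrist 62.18724629117295 319.2837902629278 234.65408454792936 -0.02670071645935763 [[0.3095, -0.9166, -0.2533, 0.2304], [-0.9509, -0.2986, -0.0812, -0.4775], [-0.0013, 0.266, -0.964, 0.3842], [0.0, 0.0, 0.0, 1.0]]
```

View pics/scene0.png

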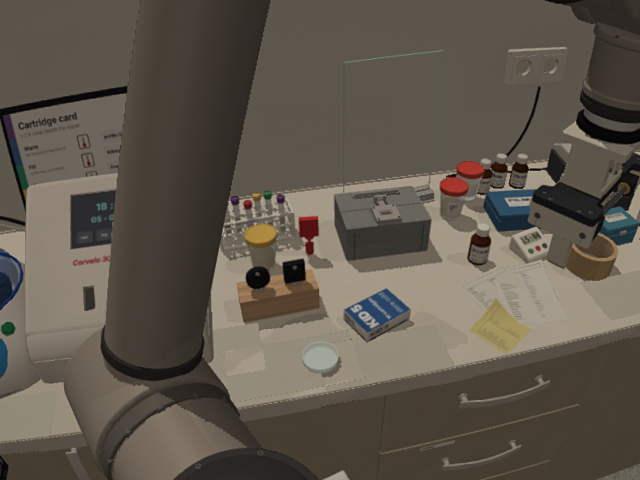

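View pics/top0.png

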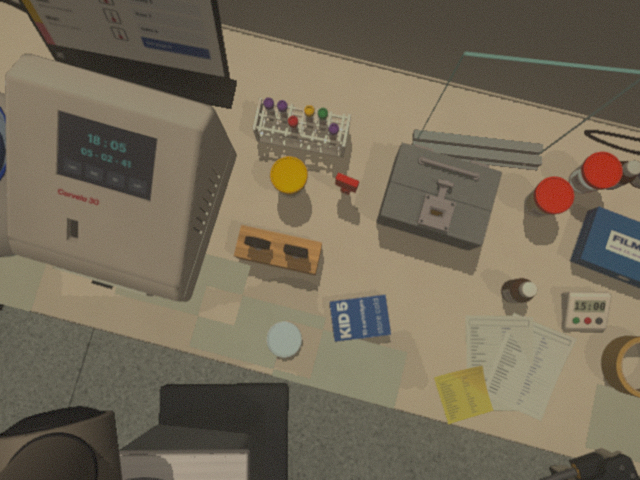

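View pics/wrist0.png

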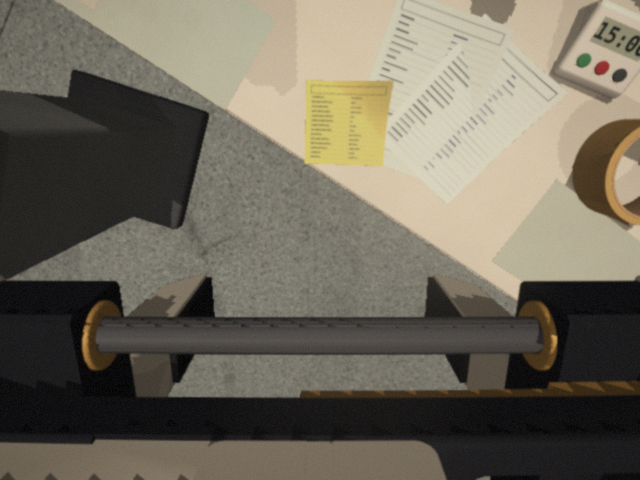

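In the scene picture, three key-like heads show: a black round one at (258,277), a black square one at (294,270), and a red square look-alike at (309,232), which is not in the block. The round black one fits round_key. I'll confirm it in an enlarged crop.

Run:
```python
import cv2,numpy as np
s=cv2.imread("pics/scene0.png");t=cv2.imread("pics/top0.png")
a=cv2.resize(s[215:325,225:335],None,fx=3.6,fy=3.6,interpolation=cv2.INTER_CUBIC)
b=cv2.resize(s[175:265,325:435],(396,324),interpolation=cv2.INTER_CUBIC)
cv2.imwrite("pics/c1.png",np.hstack([a[:324],b]))
a=cv2.resize(t[215:285,225:335],None,fx=7,fy=7,interpolation=cv2.INTER_CUBIC)
cv2.imwrite("pics/c2.png",a)
a=cv2.resize(t[130:260,370:510],None,fx=4.5,fy=4.5,interpolation=cv2.INTER_CUBIC)
cv2.imwrite("pics/c3.png",a)
```

```text
(no output)
```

View pics/c1.png

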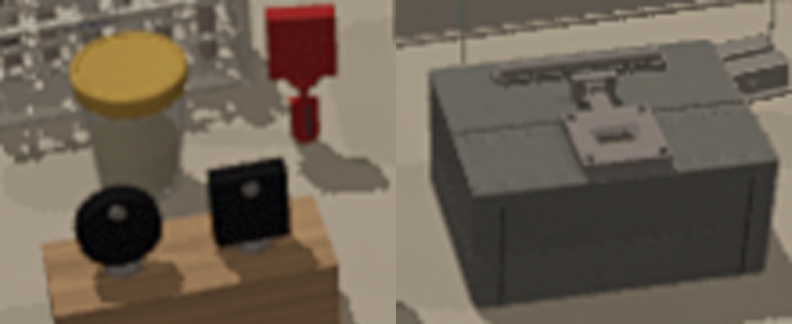

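View pics/c2.png

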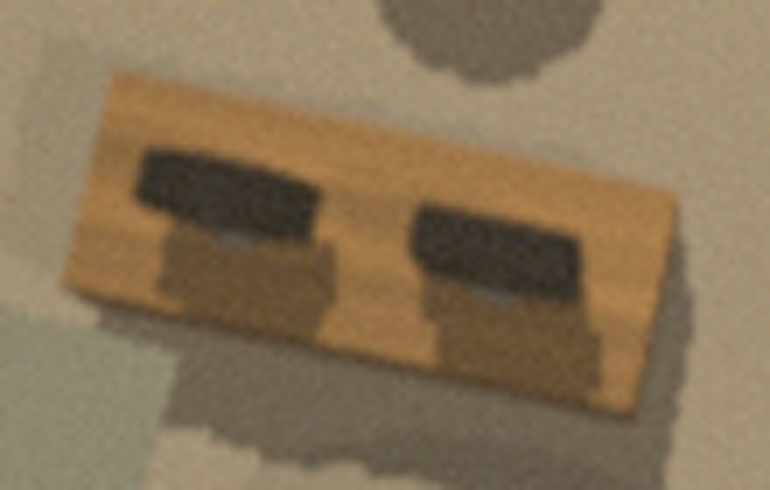

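View pics/c3.png

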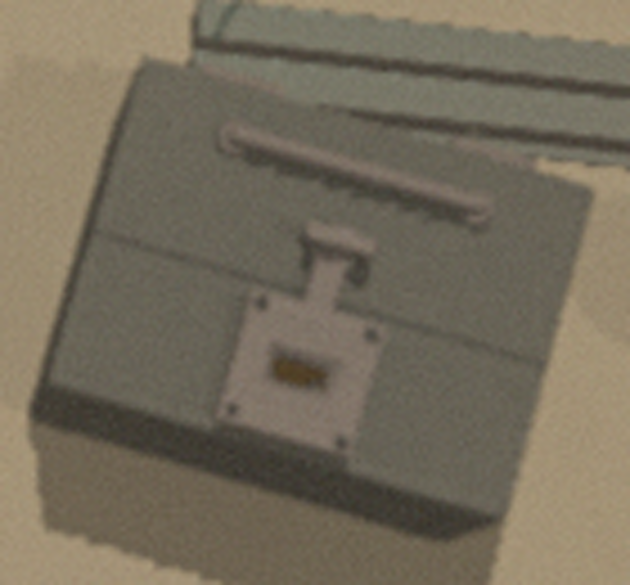

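```bash
cat > h.py <<'E'
import numpy as np,cv2
from scipy.optimize import least_squares
def K(c):
    f=240/np.tan(np.radians(float(c["fov_y"]))/2)
    return np.array([[f,0,float(c["cx"])],[0,f,float(c["cy"])],[0,0,1]]),np.array([float(c["k1"]),0,0,0.])
def proj(c,P):
    k,d=K(c);Ti=np.linalg.inv(c["T"]);r,_=cv2.Rodrigues(Ti[:3,:3])
    return cv2.projectPoints(np.asarray(P,float).reshape(-1,1,3),r,Ti[:3,3],k,d)[0].reshape(-1,2)
def ray(c,uv,z):
    k,d=K(c);n=cv2.undistortPoints(np.asarray(uv,float).reshape(-1,1,2),k,d).reshape(-1,2)
    D=np.c_[n,np.ones(len(n))]@c["T"][:3,:3].T;o=c["T"][:3,3]
    return o+D*((z-o[2])/D[:,2])[:,None]
def fit(obs,p0):
    # obs: list of (cam, local pts, uv); params x,y,yaw
    def f(p):
        R=np.array([[np.cos(p[2]),-np.sin(p[2]),0],[np.sin(p[2]),np.cos(p[2]),0],[0,0,1]])
        return np.concatenate([(proj(c,np.asarray(L,float)@R.T+[p[0],p[1],0])-uv).ravel() for c,L,uv in obs])
    s=least_squares(f,p0,loss="soft_l1");return s.x,f(s.x).reshape(-1,2)
E
python3 - <<'E'
from h import *
np.set_printoptions(precision=4,suppress=True)
T=dict(np.load("top0.npz"));S=dict(np.load("scene0.npz"))
uv=lambda a,o,s:np.array(a,float)/s+np.array(o)
bt=uv([(115,72),(677,192),(635,412),(65,285)],(225,215),7)
print(ray(T,bt,.046))
L=np.array([(25,65,46),(25,-65,46),(-25,-65,46),(-25,65,46)])/1e3
print("block",*fit([(T,L,bt)],[.5,-.15,0]))
px=uv([(250,292),(388,320),(350,460),(215,425)],(370,130),4.5)
print("plate",ray(T,px,.083),ray(T,px,.083).mean(0))
kw=uv([(300,370)],(370,130),4.5);print("keyway",ray(T,kw,.083))
L=np.array([(60,80,75),(60,-80,75),(-60,-80,75),(-60,80,75)])/1e3
bx=uv([(142,58),(592,190),(497,518),(48,385)],(370,130),4.5)
print("box",*fit([(T,L,bx)],[.6,-.4,0]))
# scene
sk=np.array([(325+ (612-396)/3.6,175+134/3.6)]);print("keyway scene",ray(S,sk,.083))
hc=np.array([(225+118/3.6,215+226/3.6)]);print("round head centre scene z .07",ray(S,hc,.070))
# top: head top at z .09
ht=uv([(140,150),(318,188)],(225,215),7);print(ray(T,ht,.08))
E
```

```text
[[ 0.5019 -0.1517  0.046 ]
 [ 0.4745 -0.2771  0.046 ]
 [ 0.4255 -0.2677  0.046 ]
 [ 0.4541 -0.1413  0.046 ]]
block [ 0.464  -0.2095 -0.2165] [[-0.1741 -0.326 ]
 [ 0.8095  0.0444]
 [-0.0391 -0.0704]
 [-0.457   0.3382]]
plate [[ 0.5416 -0.4338  0.083 ]
 [ 0.5319 -0.4796  0.083 ]
 [ 0.4846 -0.4655  0.083 ]
 [ 0.4965 -0.421   0.083 ]] [ 0.5137 -0.45    0.083 ]
keyway [[ 0.515  -0.4498  0.083 ]]
box [ 0.5452 -0.4586 -0.3003] [[-0.3293 -0.6739]
 [ 0.3898 -0.358 ]
 [ 1.0953  1.2434]
 [-1.3404  0.0549]]
keyway scene [[ 0.5127 -0.4458  0.083 ]]
round head centre scene z .07 [[ 0.4692 -0.1784  0.07  ]]
[[ 0.4795 -0.1621  0.08  ]
 [ 0.4712 -0.2002  0.08  ]]
```

```bash
cat >> h.py <<'E'
from scipy.spatial.transform import Rotation as Ro
def Rt(rpy): return Ro.from_euler("xyz",rpy)
def down(phi):
    "tool x down, jaw (tool z) at world angle phi"
    x=np.array([0,0,-1.]);z=np.array([np.cos(phi),np.sin(phi),0]);y=np.cross(z,x)
    return Ro.from_matrix(np.c_[x,y,z])
def delta(st,p,R):
    R0=Rt(st["tool_rot"])
    return np.round(np.degrees((R0.inv()*R).as_rotvec()),2),np.round(100*R0.inv().apply(np.asarray(p)-st["tool_pos"]),3)
E
python3 - <<'E'
from h import *
from cell import observe
np.set_printoptions(precision=4,suppress=True)
T=dict(np.load("top0.npz"));S=dict(np.load("scene0.npz"))
def tri(a,b):
    A=[];B=[]
    for c,u in((T,a),(S,b)):
        p=ray(c,[u],0.)[0];o=c["T"][:3,3];d=(p-o)/np.linalg.norm(p-o);M=np.eye(3)-np.outer(d,d);A.append(M);B.append(M@o)
    return np.linalg.solve(sum(A),sum(B))
print("machine",tri((108,147),(88,220)), tri((72,229),(88,298)))
for z in(0,.1,.2):print(ray(T,[(190,298),(235,152),(190,100)],z))
print("cup",ray(T,[(289,175)],.075))
st=observe();R0=Rt(st["tool_rot"]).as_matrix();print(R0,"jaw",np.arctan2(R0[1,2],R0[0,2]))
for f in(-.2165,-.2165+np.pi):print(delta(st,[.4704,-.1802,.15],down(f)))
E
```

```text
machine [0.5943 0.0294 0.1737] [0.4844 0.0758 0.1243]
[[ 0.3905 -0.064   0.    ]
 [ 0.6335 -0.1325  0.    ]
 [ 0.7239 -0.0552  0.    ]]
[[ 0.3873 -0.0872  0.1   ]
 [ 0.6037 -0.1482  0.1   ]
 [ 0.6842 -0.0793  0.1   ]]
[[ 0.3842 -0.1104  0.2   ]
 [ 0.5739 -0.1638  0.2   ]
 [ 0.6444 -0.1035  0.2   ]]
cup [[ 0.5749 -0.2273  0.075 ]]
[[-0.0002  0.9509  0.3096]
 [ 0.0011  0.3096 -0.9509]
 [-1.      0.0002 -0.0011]] jaw -1.2560051804540584
(array([-59.56,  -0.05,  -0.04]), array([  7.651,  39.141, -20.761]))
(array([120.44,  -0.05,   0.06]), array([  7.651,  39.141, -20.761]))
```

>>> {"name": "jog_arm", "arguments": {"plan": [-59.6,0,0,2.6,39.1,-20.8,1,-59.6,0,0,2.6,39.1,-20.8,1,-59.6,0,0,2.6,39.1,-20.8,1,-59.6,0,0,2.6,39.1,-20.8,1,-59.6,0,0,2.6,39.1,-20.8,1,-59.6,0,0,2.6,39.1,-20.8,1,-59.6,0,0,2.6,39.1,-20.8,1,-59.6,0,0,2.6,39.1,-20.8,1,-59.6,0,0,2.6,39.1,-20.8,1,-59.6,0,0,2.6,39.1,-20.8,1]}}

```text
time: 1.15
tool_pos: [0.4725, -0.1764, 0.2001]
tool_rot: [1.598, 1.569, 1.388]
contact_force: [-0.0, -0.3, 0.7]
opening: 0.092
```

>>> {"name": "jog_arm", "arguments": {"plan": [0,0,0,0,0,0,0.3,0,0,0,0,0,0,0.3,0,0,0,0,0,0,0.3]}}

```text
time: 1.45
tool_pos: [0.4693, -0.1814, 0.2008]
tool_rot: [-2.116, 1.571, -2.334]
contact_force: [-0.1, -0.1, -0.4]
opening: 0.0726
```

```bash
cat >> h.py <<'E'
def snap(name,tag):
    from cell import cams
    c=cams.read_camera(name);cv2.imwrite(f"pics/{tag}.png",c["image"][:,:,::-1]);np.savez(f"{tag}.npz",**c);return c
E
python3 - <<'E'
from h import *
from cell import observe
np.set_printoptions(precision=4,suppress=True)
c=snap("wrist","w1");st=observe();print(st["time"],st["tool_pos"],st["qpos"],st["opening"],delta(st,[.4704,-.1802,.2],down(-.2165)))
E
```

```text
1.5 [ 0.4693 -0.1814  0.2008] [-0.5212  0.3254  1.6243 -0.0002  1.1917 -0.3032] 0.06861832548695646 (array([-0.08,  0.  ,  0.01]), array([0.083, 0.141, 0.08 ]))
```

View pics/w1.png

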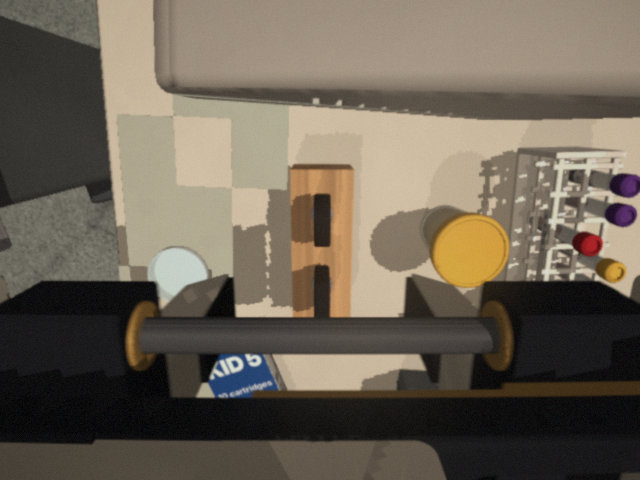

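The picture shows the block at columns 290–353 with the round key's head at about (322,220). The machine wall is well clear above.

Run:
```python
import cv2
t=cv2.imread("pics/w1.png")
cv2.imwrite("pics/c4.png",cv2.resize(t[155:280,270:380],None,fx=4.8,fy=4.8,interpolation=cv2.INTER_CUBIC))
```

```text
(no output)
```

View pics/c4.png

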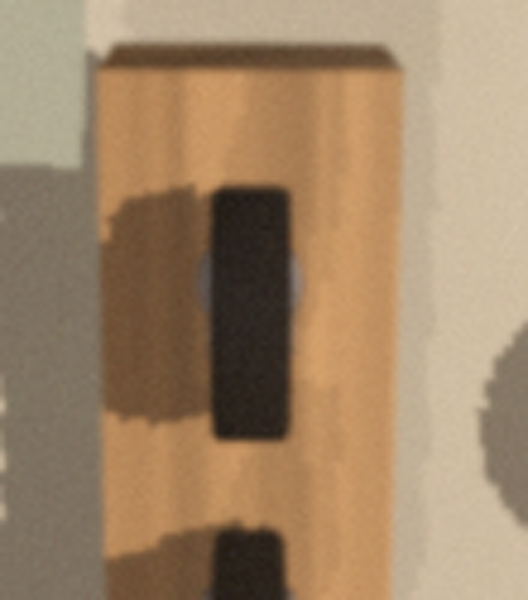

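Run:
```python
from h import *
np.set_printoptions(precision=4,suppress=True)
c=dict(np.load("w1.npz"))
g=lambda *a:np.array(a,float)/4.8+[270,155]
P=ray(c,g((98,68),(402,70),(105,595),(388,595)),.046);print(P)
for a,b in((0,1),(0,2),(1,3)):
    d=P[b]-P[a];print(np.linalg.norm(d),np.arctan2(d[1],d[0]) if a==0 and b==1 else np.arctan2(d[0],-d[1])*-1)
print("blockmid far edge",(P[0]+P[1])/2)
phi=-.2165
Rm=lambda p:np.array([[np.cos(p),-np.sin(p)],[np.sin(p),np.cos(p)]])
print("slot",(P[0]+P[1])[:2]/2-Rm(phi)@[0,.035])
print("collar",ray(c,g((250,280)),.05))
q=ray(c,g((216,190),(288,190),(214,438),(288,438)),.07);print(q)
# head edge profile: far edge tangent & near edge
for z in(.07,.075,.08):print(z,ray(c,g((252,188),(251,440)),z), ray(c,g((252,188),(251,440)),z).mean(0))
print(ray(c,g((251,300)),.09), proj(c,[[.4704,-.1802,.09],[.4704,-.1802,.05]]))
from cell import observe
```

```text
[[ 0.4553 -0.1398  0.046 ]
 [ 0.5035 -0.1508  0.046 ]
 [ 0.4349 -0.2293  0.046 ]
 [ 0.4834 -0.24    0.046 ]]
0.049464152237910335 -0.22435129148317715
0.09176713431668172 0.22371697361060383
0.09145165778100643 0.221712875550257
blockmid far edge [ 0.4794 -0.1453  0.046 ]
slot [ 0.4719 -0.1795]
collar [[ 0.472  -0.1788  0.05  ]]
[[ 0.4708 -0.1596  0.07  ]
 [ 0.4815 -0.162   0.07  ]
 [ 0.4618 -0.1982  0.07  ]
 [ 0.4732 -0.2007  0.07  ]]
0.07 [[ 0.4762 -0.1605  0.07  ]
 [ 0.4674 -0.1998  0.07  ]] [ 0.4718 -0.1801  0.07  ]
0.075 [[ 0.4763 -0.1596  0.075 ]
 [ 0.4677 -0.1982  0.075 ]] [ 0.472  -0.1789  0.075 ]
0.08 [[ 0.4765 -0.1588  0.08  ]
 [ 0.468  -0.1967  0.08  ]] [ 0.4723 -0.1778  0.08  ]
[[ 0.4731 -0.173   0.09  ]] [[320.6651 228.1149]
 [320.4822 215.489 ]]
```

Run:
```python
from h import *
from cell import observe
st=observe();print(delta(st,[.472,-.1795,.058],down(-.2225)))
```

```text
(array([0.27, 0.  , 0.01]), array([14.283,  0.247,  0.22 ]))
```

>>> {"name": "jog_arm", "arguments": {"plan": [0.3,0,0,4,0.2,0.2,0.3,0.3,0,0,8,0.2,0.2,0.3,0.3,0,0,10,0.2,0.2,0.3,0.3,0,0,10,0.2,0.2,0.3,0.3,0,0,10,0.2,0.2,0.3]}}

```text
time: 2.0
tool_pos: [0.4724, -0.1797, 0.1014]
tool_rot: [-0.444, 1.57, -0.666]
contact_force: [0.5, 1.0, -0.4]
opening: 0.0596
```

Run:
```python
from h import *
from cell import observe
snap("wrist","w2")
st=observe();print(st["time"],st["opening"],st["tool_pos"],delta(st,[.472,-.1795,.058],down(-.2225)))
```

```text
2.05 0.059749310812492906 [ 0.47293953 -0.17980237  0.10199989] (array([0.03, 0.12, 0.04]), array([ 4.4  ,  0.012, -0.108]))
```

View pics/w2.png

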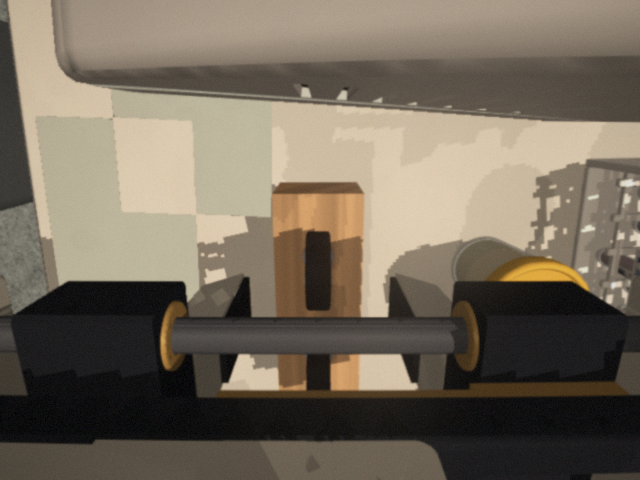

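The key at column 318 sits midway between the fingers, so I'm descending.

>>> {"name": "jog_arm", "arguments": {"plan": [0,0,0,2,0,0,0.3,0,0,0,4.4,0,0,0.3,0,0,0,4.4,0,0,0.3,0,0,0,4.4,0,0,0.3]}}

```text
time: 2.45
tool_pos: [0.473, -0.1794, 0.058]
tool_rot: [-0.34, 1.569, -0.562]
contact_force: [0.2, -0.8, 0.3]
opening: 0.0596
```

>>> {"name": "jog_arm", "arguments": {"plan": [0,0,0,0,0,0,-0.7,0,0,0,0,0,0,-0.8,0,0,0,0,0,0,-1,0,0,0,0,0,0,-1,0,0,0,0,0,0,-1,0,0,0,0,0,0,-1,0,0,0,0,0,0,-1], "newtons": 30}}

```text
time: 3.15
tool_pos: [0.4723, -0.1788, 0.0567]
tool_rot: [-2.951, 1.571, 3.111]
contact_force: [-0.3, -0.3, 1.3]
opening: 0.0119
```

Run:
```python
from h import *
from cell import observe
snap("wrist","w3")
st=observe();print(st["time"],st["opening"],st["tool_pos"],st["contact_force"],st["torque"],delta(st,[.472,-.1795,.058],down(-.2225)))
```

```text
3.2 0.012013776764325038 [ 0.47231011 -0.17881367  0.05670135] [-0.14737129  0.38168576  0.17463952] [-0.10414807 -0.02112968 -0.04085913] (array([ 0.09, -0.01,  0.  ]), array([-0.13 , -0.074, -0.015]))
```

View pics/w3.png

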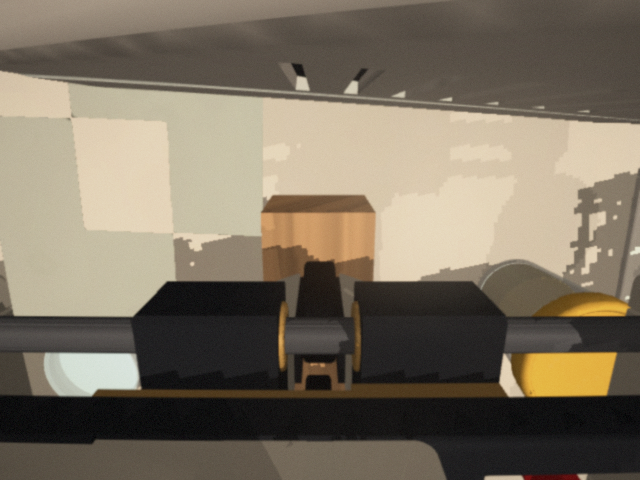

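>>> {"name": "jog_arm", "arguments": {"plan": [0,0,0,0,0,0,-1,0,0,0,-1,0,0,-1,0,0,0,-3,0,0,-1,0,0,0,-6,0,0,-1,0,0,0,-10,0,0,-1,0,0,0,-14,0,0,-1,0,0,0,-14,0,0,-1,0,0,0,-14,0,0,-1], "newtons": 50}}

```text
time: 4.0
tool_pos: [0.4726, -0.1789, 0.1978]
tool_rot: [-0.316, 1.568, -0.537]
contact_force: [-0.6, 0.8, -0.6]
opening: 0.0117
```

Run:
```python
from h import *
from cell import observe
snap("wrist","w4");snap("scene","s4")
st=observe();print(st["time"],st["opening"],st["tool_pos"],st["qpos"],st["contact_force"],delta(st,[.47,-.438,.2],down(-.28)))
```

```text
4.1 0.011585917249934827 [ 0.47160998 -0.178437    0.19580722] [-5.13770184e-01  3.33402933e-01  1.62742437e+00 -7.12525304e-05
  1.18281097e+00 -2.92696408e-01] [-0.78355309 -1.05238519 -0.91309735] (array([ 3.38, -0.11, -0.03]), array([ -0.444, -25.36 ,   5.533]))
```

View pics/s4.png

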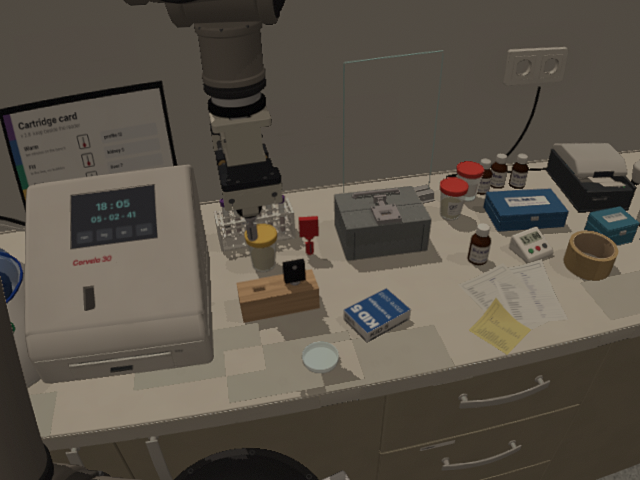

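View pics/w4.png

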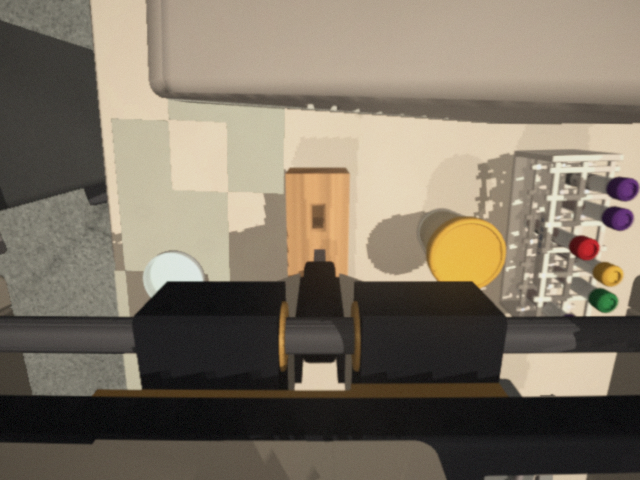

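Run:
```python
from h import *
from cell import observe
st=observe();print(delta(st,[.514,-.449,.2],down(-.285)))
```

```text
(array([ 3.66, -0.11, -0.03]), array([ -0.453, -25.468,  10.067]))
```

>>> {"name": "jog_arm", "arguments": {"plan": [1,0,0,-0.5,-3,1.2,-1,2,0,0,-0.5,-7,2.8,-1,3,0,0,-0.5,-11,4.4,-1,3.7,0,0,-0.5,-15,6,-1,3.7,0,0,-0.5,-19,7.6,-1,3.7,0,0,-0.5,-23,9.2,-1,3.7,0,0,-0.5,-25.5,10,-1,3.7,0,0,-0.5,-25.5,10,-1,3.7,0,0,-0.5,-25.5,10,-1,3.7,0,0,-0.5,-25.5,10,-1]}}

```text
time: 5.1
tool_pos: [0.5139, -0.4482, 0.2007]
tool_rot: [2.491, 1.568, 2.206]
contact_force: [-0.2, 0.7, -0.6]
opening: 0.0119
```

>>> {"name": "jog_arm", "arguments": {"plan": [0,0,0,0,0,0,-1,0,0,0,0,0,0,-1,0,0,0,0,0,0,-1]}}

```text
time: 5.4
tool_pos: [0.5142, -0.449, 0.2022]
tool_rot: [-0.663, 1.57, -0.947]
contact_force: [-0.4, 0.1, -1.0]
opening: 0.0118
```

Run:
```python
from h import *
from cell import observe
snap("wrist","w5");snap("scene","s5");snap("top","t5")
st=observe();print(st["time"],st["opening"],st["tool_pos"],st["qpos"],st["contact_force"],delta(st,[.514,-.449,.2],down(-.285)))
t=cv2.imread("pics/w5.png");cv2.imwrite("pics/c5.png",cv2.resize(t[140:300,220:420],None,fx=3.6,fy=3.6,interpolation=cv2.INTER_CUBIC))
t=cv2.imread("pics/s5.png");cv2.imwrite("pics/d5.png",cv2.resize(t[90:250,310:450],None,fx=3.6,fy=3.6,interpolation=cv2.INTER_CUBIC))
```

```text
5.55 0.0115205348354274 [ 0.51411058 -0.44934416  0.2019729 ] [-8.30373188e-01  6.59311155e-01  1.06216200e+00 -6.33999219e-05
  1.41976041e+00 -5.45104582e-01] [ 0.71369801 -0.34581054 -0.88998911] (array([-0.01,  0.02,  0.01]), array([ 0.197,  0.03 , -0.02 ]))
```

View pics/w5.png

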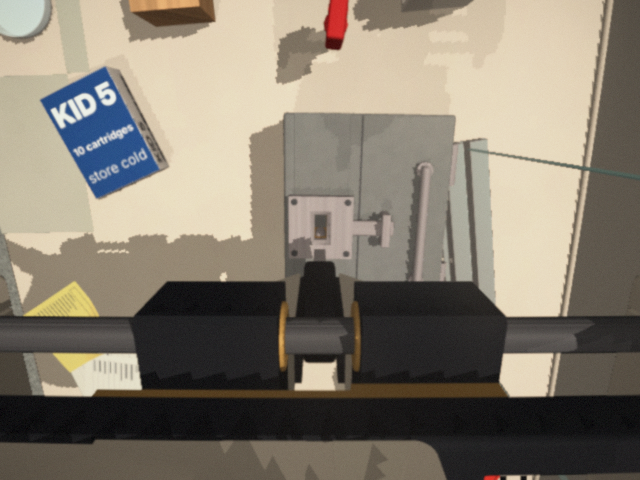

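View pics/c5.png

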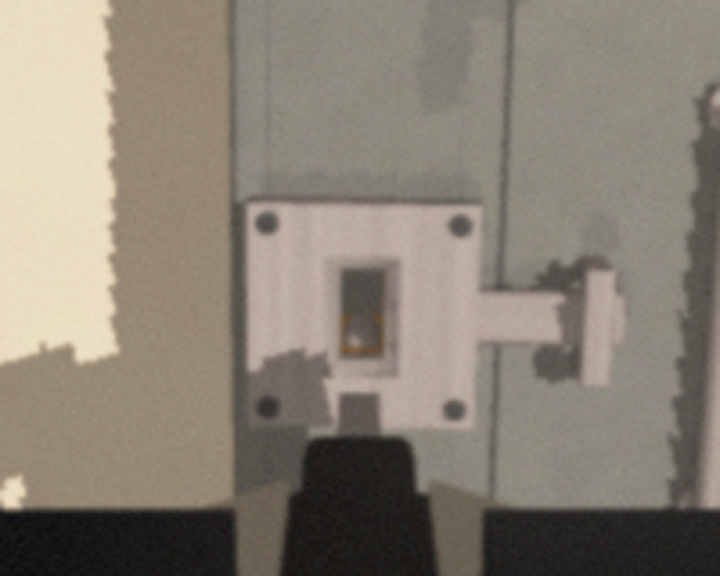

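View pics/d5.png

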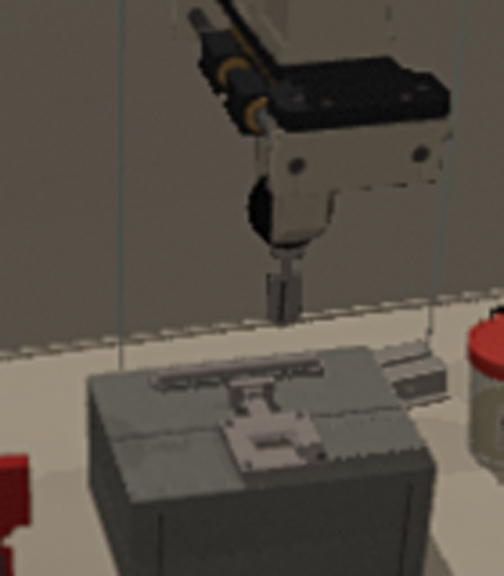

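Run:
```python
from h import *
np.set_printoptions(precision=4,suppress=True)
w=dict(np.load("w5.npz"));s=dict(np.load("s5.npz"));T0=dict(np.load("top0.npz"))
g=lambda *a:np.array(a,float)/3.6+[220,140]
P=ray(w,g((247,202),(482,203),(475,428),(243,428)),.083);print("plate",P,P.mean(0))
L=np.array([(-23,23,83),(23,23,83),(23,-23,83),(-23,-23,83)])/1e3
x,r=fit([(w,L,g((247,202),(482,203),(475,428),(243,428)))],[.51,-.45,-.28]);print("lock",x,r*3.6)
print("bevel",ray(w,g((362.5,318)),.083))
q=ray(w,g((247,202),(482,203)),.083);d=q[1]-q[0];print("yaw",np.arctan2(d[1],d[0]))
e=ray(w,g((232,50),(237,500)),.075);d=e[1]-e[0];print("yaw edge",np.arctan2(d[0],-d[1])*-1)
e=ray(w,g((512,10),(493,480)),.075);d=e[1]-e[0];print("yaw edge2",np.arctan2(d[0],-d[1])*-1)
print("blade",ray(w,g((341,395),(380,395)),.153))
# model overlay
tcp=np.array([.5141,-.4493,.2020]);phi=-.285
R=down(phi).as_matrix()
def key(p): # key local (x jaw, y, z) tip at tcp-0.0507 ; key axes: x=jaw, y = tool y, z up
    p=np.asarray(p,float)/1e3
    return tcp+np.outer(p[:,0],R[:,2])+np.outer(p[:,1],R[:,1])+np.outer(p[:,2]-.0507,[0,0,1])
th=np.linspace(0,2*np.pi,40)
def draw(c,tag,box,f):
    im=cv2.resize(c["image"][box[0]:box[1],box[2]:box[3],::-1].copy(),None,fx=f,fy=f,interpolation=cv2.INTER_CUBIC)
    for X,col in((3,(0,255,0)),(-3,(0,255,255))):
        u=proj(c,key([(X,-8,8),(X,-5.6,2.4),(X,0,0),(X,5.6,2.4),(X,8,8),(X,8,28),(X,-8,28)]))
        cv2.polylines(im,[np.int32((u-[box[2],box[0]])*f)],True,col,1)
    for X,col in((6,(255,255,0)),(-6,(255,0,255))):
        u=proj(c,key([(X,20*np.cos(t),64+20*np.sin(t)) for t in th]))
        cv2.polylines(im,[np.int32((u-[box[2],box[0]])*f)],True,col,1)
    cv2.imwrite(f"pics/{tag}.png",im)
draw(w,"o1",(190,300,260,380),6);draw(s,"o2",(130,200,360,420),9)
```

```text
plate [[ 0.4998 -0.4213  0.083 ]
 [ 0.5439 -0.4344  0.083 ]
 [ 0.5305 -0.4789  0.083 ]
 [ 0.485  -0.4656  0.083 ]] [ 0.5148 -0.45    0.083 ]
lock [ 0.5149 -0.45   -0.2963] [[-0.8023  0.4229]
 [-0.7748  2.0182]
 [-1.4856 -0.3249]
 [ 5.3045 -2.674 ]]
bevel [[ 0.5149 -0.4501  0.083 ]]
yaw -0.2893950855942889
yaw edge 0.29683139164182076
yaw edge2 0.29799404747395675
blade [[ 0.5132 -0.4433  0.153 ]
 [ 0.5189 -0.4449  0.153 ]]
```

View pics/o1.png

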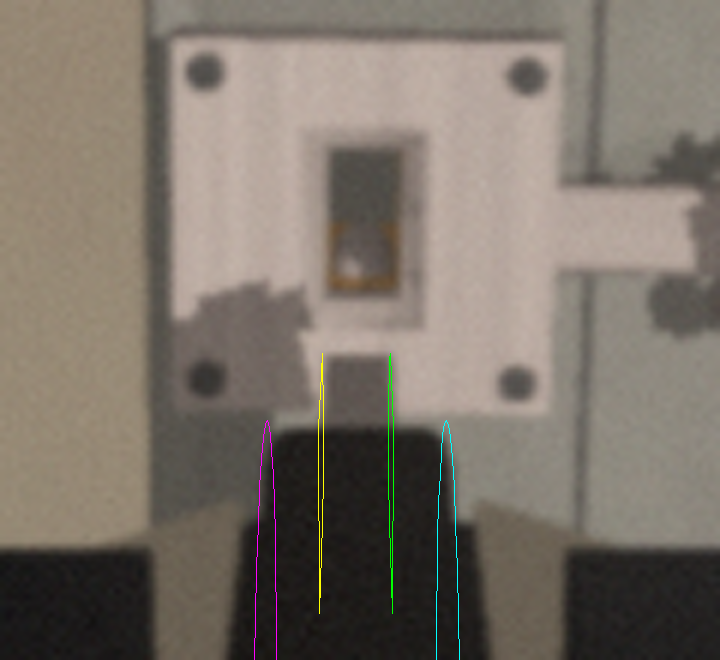

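View pics/o2.png

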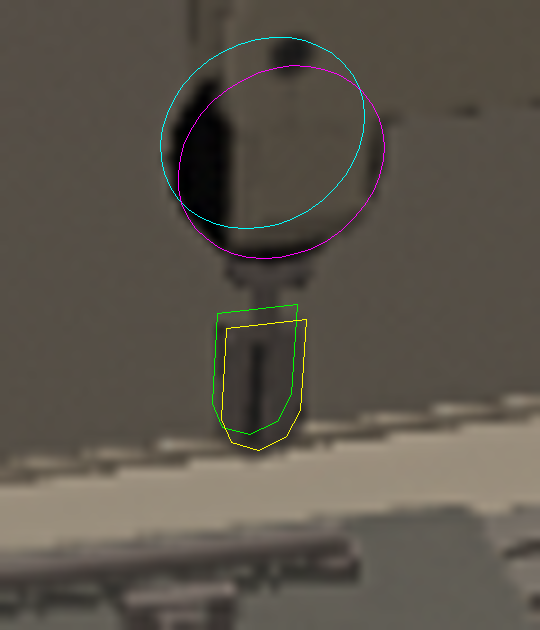

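Run:
```python
from h import *
from cell import observe
st=observe();print(delta(st,[.5146,-.450,.140],down(-.296)))
```

```text
(array([0.62, 0.02, 0.01]), array([ 6.197, -0.048,  0.064]))
```

>>> {"name": "jog_arm", "arguments": {"plan": [0.6,0,0,2,-0.05,0.06,-1,0.6,0,0,4.5,-0.05,0.06,-1,0.6,0,0,6.2,-0.05,0.06,-1,0.6,0,0,6.2,-0.05,0.06,-1,0.6,0,0,6.2,-0.05,0.06,-1,0.6,0,0,6.2,-0.05,0.06,-1]}}

```text
time: 6.15
tool_pos: [0.515, -0.4508, 0.1414]
tool_rot: [-0.545, 1.568, -0.841]
contact_force: [0.1, -0.5, 0.2]
opening: 0.0116
```

Run:
```python
from h import *
from cell import observe
snap("wrist","w6");c=snap("scene","s6")
st=observe();print(st["time"],st["opening"],st["tool_pos"],st["contact_force"],delta(st,[.5146,-.450,.140],down(-.296)))
a=cv2.resize(cv2.imread("pics/w6.png")[140:300,260:380],None,fx=3.6,fy=3.6,interpolation=cv2.INTER_CUBIC)
b=cv2.resize(cv2.imread("pics/s6.png")[165:229,350:420],None,fx=5,fy=9,interpolation=cv2.INTER_CUBIC)
b=cv2.resize(cv2.imread("pics/s6.png")[165:229,350:390+0],(360,576),interpolation=cv2.INTER_CUBIC)
cv2.imwrite("pics/c6.png",np.hstack([a,b]))
```

```text
6.25 0.011739310966565475 [ 0.51491701 -0.45071014  0.14122606] [ 0.26554337 -0.43986607  0.14766455] (array([-0.  ,  0.12,  0.08]), array([ 0.122,  0.059, -0.051]))
```

View pics/c6.png

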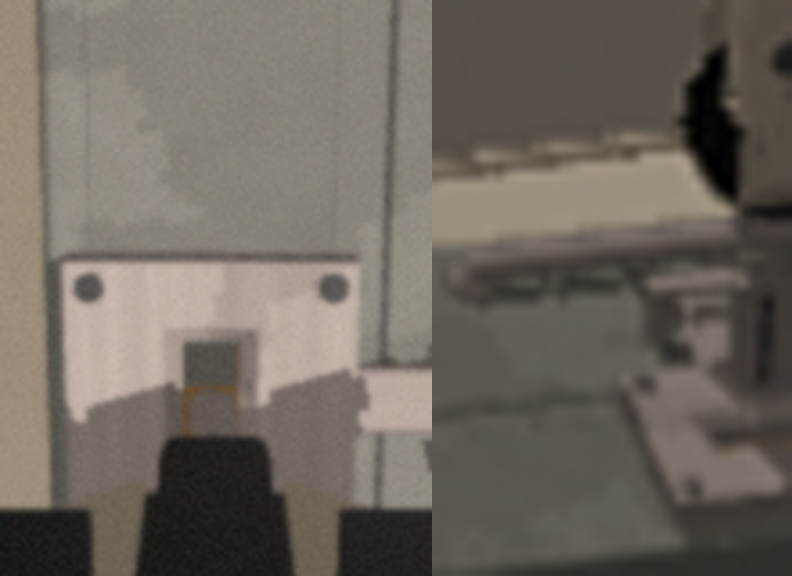

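>>> {"name": "jog_arm", "arguments": {"plan": [0,0,0,0.5,0.04,-0.03,-1,0,0,0,0.9,0.04,-0.03,-1,0,0,0,1.3,0.04,-0.03,-1,0,0,0,1.7,0.04,-0.03,-1,0,0,0,1.8,0.04,-0.03,-1]}}

```text
time: 6.75
tool_pos: [0.514, -0.4495, 0.1208]
tool_rot: [2.641, 1.57, 2.344]
contact_force: [-1.0, -0.0, -0.2]
opening: 0.0119
```

>>> {"name": "jog_arm", "arguments": {"plan": [0,0,0,0,0,0,-1,0,0,0,0,0,0,-1]}}

```text
time: 6.95
tool_pos: [0.5144, -0.4498, 0.1218]
tool_rot: [-0.58, 1.57, -0.876]
contact_force: [0.4, 0.2, -0.9]
opening: 0.0114
```

The tip is about 12 mm in with no contact force. I'm raising the grip and pushing to the first pins.

>>> {"name": "jog_arm", "arguments": {"plan": [0,0,0,0.3,0,0,-1,0,0,0,0.6,0,0,-1,0,0,0,0.9,0,0,-1,0,0,0,1.1,0,0,-1,0,0,0,1.2,0,0,-1,0,0,0,1.2,0,0,-1], "newtons": 60}}

```text
time: 7.55
tool_pos: [0.5152, -0.4503, 0.1114]
tool_rot: [-0.42, 1.567, -0.716]
contact_force: [0.8, 1.0, 6.6]
opening: 0.0117
```

Run:
```python
from h import *
from cell import observe
snap("wrist","w7");c=snap("scene","s7")
st=observe();print(st["time"],st["opening"],st["tool_pos"],st["contact_force"],st["torque"])
a=cv2.resize(cv2.imread("pics/w7.png")[180:300,260:380],None,fx=3.3,fy=3.3,interpolation=cv2.INTER_CUBIC)
b=cv2.resize(cv2.imread("pics/s7.png")[165:231,350:416],(396,396),interpolation=cv2.INTER_CUBIC)
cv2.imwrite("pics/c7.png",np.hstack([a,b]))
```

```text
7.65 0.011502745859067073 [ 0.51525928 -0.4502799   0.11136979] [0.05970496 1.20678358 5.89692614] [ 0.08019518 -0.29875486  0.04356418]
```

View pics/c7.png

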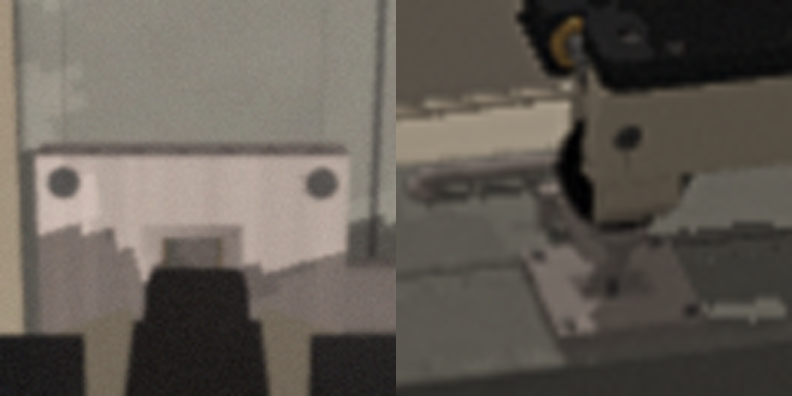

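At the first pins with about 6 N, and the key is still straight. Pushing on.

>>> {"name": "jog_arm", "arguments": {"plan": [0,0,0,0.2,0,0,-1,0,0,0,0.4,0,0,-1,0,0,0,0.5,0,0,-1,0,0,0,0.5,0,0,-1]}}

```text
time: 8.05
tool_pos: [0.515, -0.4501, 0.1059]
tool_rot: [-0.395, 1.568, -0.691]
contact_force: [1.3, 0.9, 4.0]
opening: 0.0114
```

>>> {"name": "jog_arm", "arguments": {"plan": [0,0,0,0,0,0,-1,0,0,0,0,0,0,-1]}}

```text
time: 8.25
tool_pos: [0.515, -0.4501, 0.1058]
tool_rot: [-0.388, 1.568, -0.684]
contact_force: [1.1, 0.4, 5.6]
opening: 0.0118
```

>>> {"name": "jog_arm", "arguments": {"plan": [0,0,0,0.2,0,0,-1,0,0,0,0.4,0,0,-1,0,0,0,0.5,0,0,-1,0,0,0,0.5,0,0,-1]}}

```text
time: 8.65
tool_pos: [0.5154, -0.4504, 0.1016]
tool_rot: [-0.397, 1.566, -0.693]
contact_force: [1.6, 0.7, 7.0]
opening: 0.0119
```

```bash
cat > ov.py <<'E'
from h import *
from cell import observe
import sys
def go(tag,phi,off=0.0507):
    w=snap("wrist","w"+tag);s=snap("scene","s"+tag);st=observe()
    print(st["time"],st["opening"],st["tool_pos"].round(4),st["contact_force"].round(1),st["torque"].round(3))
    tcp=st["tool_pos"];R=down(phi).as_matrix();th=np.linspace(0,2*np.pi,40)
    key=lambda p:tcp+np.outer(np.array(p)[:,0]/1e3,R[:,2])+np.outer(np.array(p)[:,1]/1e3,R[:,1])+np.outer(np.array(p)[:,2]/1e3-off,[0,0,1])
    out=[]
    for c,b,f in((w,(180,300,260,380),3.3),(s,(165,231,350,416),6)):
        im=cv2.resize(c["image"][b[0]:b[1],b[2]:b[3],::-1].copy(),None,fx=f,fy=f,interpolation=cv2.INTER_CUBIC);raw=im.copy()
        for X,col in((6,(255,255,0)),(-6,(255,0,255))):
            u=proj(c,key([(X,20*np.cos(t),64+20*np.sin(t)) for t in th]));cv2.polylines(im,[np.int32((u-[b[2],b[0]])*f)],True,col,1)
        for Z in(40,44):
            u=proj(c,key([(9*np.cos(t),9*np.sin(t),Z) for t in th]));cv2.polylines(im,[np.int32((u-[b[2],b[0]])*f)],True,(0,255,0),1)
        out.append(im)
    out.append(raw)
    cv2.imwrite(f"pics/ov{tag}.png",np.hstack([cv2.resize(i,(266,266)) if 0 else i for i in out[:]])[:, -796:] if 0 else np.hstack([out[1],out[2]]))
    cv2.imwrite(f"pics/ow{tag}.png",out[0])
go(sys.argv[1],float(sys.argv[2]))
E
python3 ov.py 8 -0.296
```

```text
8.75 0.01132517163700425 [ 0.5155 -0.4504  0.1015] [2.4 1.5 7.9] [ 0.125 -0.433  0.04 ]
```

View pics/ov8.png

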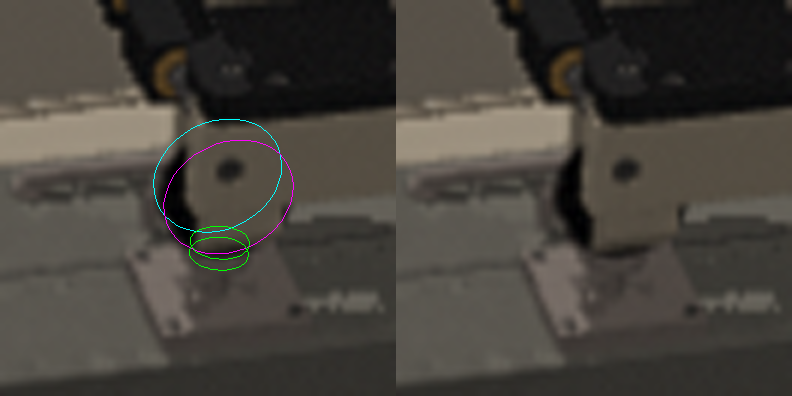

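>>> {"name": "jog_arm", "arguments": {"plan": [0,0,0,0.2,0,-0.03,-1,0,0,0,0.4,0,-0.03,-1,0,0,0,0.6,0,-0.03,-1,0,0,0,0.7,0,-0.03,-1,0,0,0,0.7,0,-0.03,-1]}}

```text
time: 9.25
tool_pos: [0.5147, -0.4502, 0.0937]
tool_rot: [-0.481, 1.568, -0.777]
contact_force: [1.1, -0.2, 5.1]
opening: 0.0116
```

>>> {"name": "jog_arm", "arguments": {"plan": [0,0,0,0.2,0,0,-1,0,0,0,0.3,0,0,-1,0,0,0,0.3,0,0,-1]}}

```text
time: 9.55
tool_pos: [0.5147, -0.4502, 0.0935]
tool_rot: [-0.533, 1.567, -0.829]
contact_force: [-3.4, 4.2, 20.0]
opening: 0.012
```

```bash
python3 ov.py 9 -0.296
```

```text
9.65 0.011779842776444662 [ 0.5147 -0.4502  0.0935] [-2.2  4.6 20.1] [ 0.805  0.56  -0.039]
```

View pics/ov9.png

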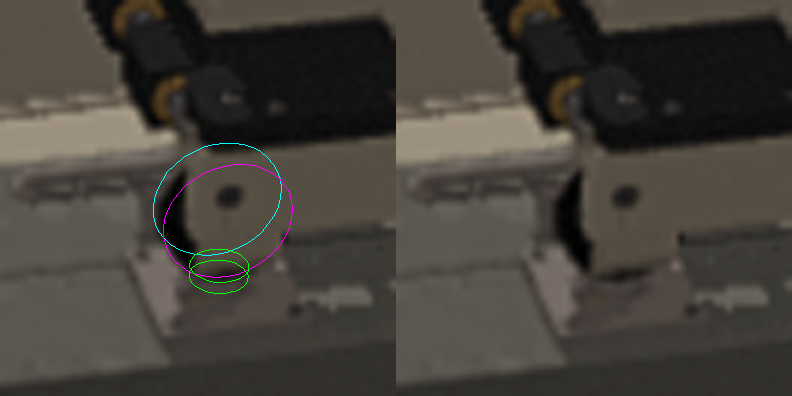

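The key bottomed at TCP z = 0.0935 (0.0937 predicted for collar on plate), with a firm 20 N. Turning clockwise, which is + about tool x.

>>> {"name": "jog_arm", "arguments": {"plan": [5,0,0,0,0,0,-1,11,0,0,0,0,0,-1,18,0,0,0,0,0,-1,25,0,0,0,0,0,-1,30,0,0,0,0,0,-1,30,0,0,0,0,0,-1]}}

```text
time: 10.25
tool_pos: [0.5148, -0.4505, 0.0936]
tool_rot: [-0.056, 1.566, -0.877]
contact_force: [-2.3, 2.9, 19.5]
opening: 0.0116
```

```bash
cat > st.py <<'E'
from h import *
from cell import observe
st=observe();R0=Rt(st["tool_rot"]).as_matrix();phi=np.arctan2(R0[1,2],R0[0,2])
print(st["time"],"phi",phi,"turn deg",np.degrees(-.296-phi),st["opening"],st["tool_pos"].round(4),st["contact_force"].round(1),st["torque"].round(3),st["qpos"].round(3),"tilt",R0[:,0].round(4))
E
python3 st.py
```

```text
10.25 phi -0.8218638727664832 turn deg 30.129780507924 0.011599332953182929 [ 0.5148 -0.4505  0.0936] [-2.3  2.9 19.5] [0.696 0.555 0.015] [-0.831  0.744  1.206 -0.     1.187 -0.009] tilt [ 0.003  -0.0037 -1.    ]
```

>>> {"name": "jog_arm", "arguments": {"plan": [7,0,0,0,0,0,-1,14,0,0,0,0,0,-1,21,0,0,0,0,0,-1,28,0,0,0,0,0,-1,35,0,0,0,0,0,-1,42,0,0,0,0,0,-1,48,0,0,0,0,0,-1,53,0,0,0,0,0,-1,53,0,0,0,0,0,-1,53,0,0,0,0,0,-1]}}

```text
time: 11.25
tool_pos: [0.5141, -0.4501, 0.0935]
tool_rot: [0.686, 1.568, -1.058]
contact_force: [-4.9, 4.6, 20.9]
opening: 0.0117
```

```bash
python3 st.py
```

```text
11.25 phi -1.7444822476975652 turn deg 82.99191949269358 0.011688904268691102 [ 0.5141 -0.4501  0.0935] [-4.9  4.6 20.9] [0.964 1.111 0.099] [-8.310e-01  7.440e-01  1.206e+00 -1.000e-03  1.188e+00  9.140e-01] tilt [ 0.0015 -0.0026 -1.    ]
```

>>> {"name": "jog_arm", "arguments": {"plan": [3,0,0,0,0,0,-1,6,0,0,0,0,0,-1,6,0,0,0,0,0,-1,6,0,0,0,0,0,-1]}}

```text
time: 11.65
tool_pos: [0.5141, -0.4501, 0.0936]
tool_rot: [0.765, 1.568, -1.084]
contact_force: [-5.7, 4.7, 21.0]
opening: 0.0118
```

```bash
python3 st.py
```

```text
11.65 phi -1.8490504289042136 turn deg 88.98323494719375 0.011829450657204874 [ 0.5141 -0.4501  0.0936] [-5.7  4.7 21. ] [1.133 1.15  0.143] [-8.310e-01  7.440e-01  1.206e+00 -1.000e-03  1.189e+00  1.018e+00] tilt [ 0.0013 -0.0025 -1.    ]
```

>>> {"name": "jog_arm", "arguments": {"plan": [4,0,0,0,0,0,-1,6,0,0,0,0,0,-1,6,0,0,0,0,0,-1]}}

```text
time: 11.95
tool_pos: [0.514, -0.4499, 0.0935]
tool_rot: [0.864, 1.568, -1.09]
contact_force: [-5.6, 4.7, 21.5]
opening: 0.0117
```

```bash
python3 st.py;  python3 ov.py 10 -1.95
```

```text
11.95 phi -1.9546039593401032 turn deg 95.03100675387591 0.0116607056273958 [ 0.514  -0.4499  0.0935] [-5.6  4.7 21.5] [1.153 1.166 0.133] [-8.310e-01  7.440e-01  1.207e+00 -1.000e-03  1.189e+00  1.124e+00] tilt [ 0.0012 -0.0022 -1.    ]
12.05 0.011571338852291252 [ 0.514  -0.45    0.0935] [-5.1  5.9 21.6] [1.218 1.156 0.091]
```

View pics/ov10.png

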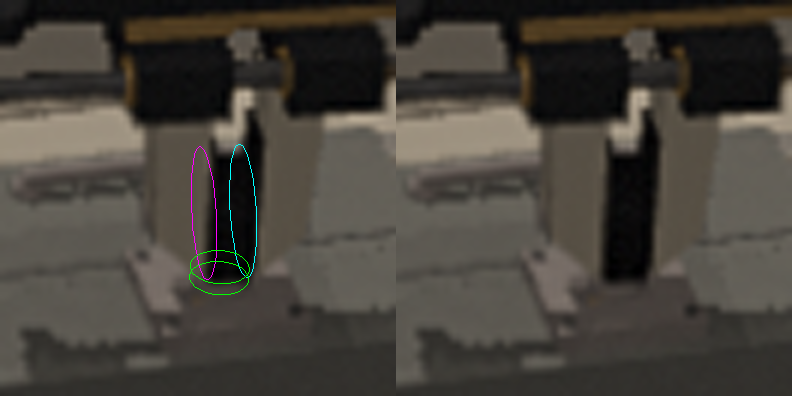

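View pics/w10.png

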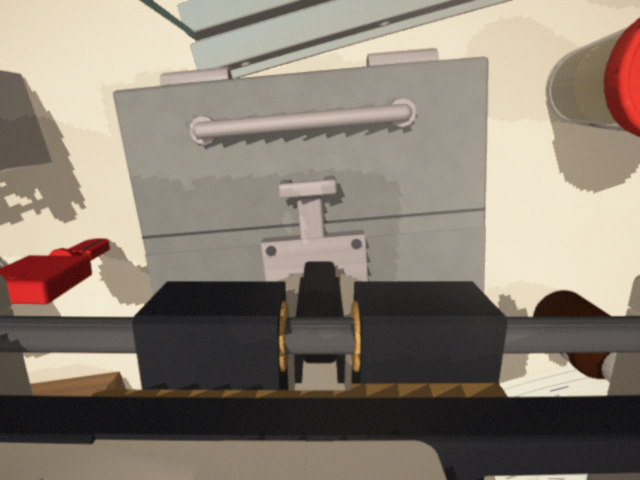

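Run:
```python
import cv2,numpy as np
a=cv2.imread("pics/w10.png")[160:290,240:390];a=cv2.resize(a,None,fx=4,fy=4,interpolation=cv2.INTER_CUBIC)
cv2.imwrite("pics/c10.png",a)
```

```text
(no output)
```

View pics/c10.png

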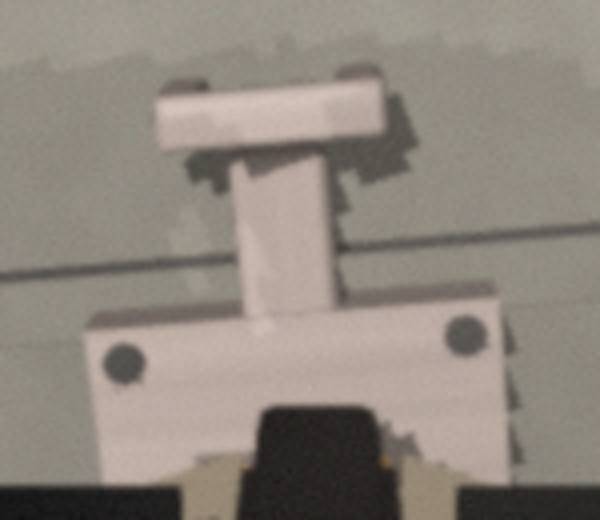

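The torque hasn't jumped yet, and the blade's play in the keyway (about 11°) probably delays the core, so the stop should come near 97° of tool turn. The bolt's tip, which stuck out past the keeper in w5, is now hidden. Turning on in small steps.

>>> {"name": "jog_arm", "arguments": {"plan": [2,0,0,0,0,0,-1,4,0,0,0,0,0,-1,4,0,0,0,0,0,-1]}}

```text
time: 12.35
tool_pos: [0.5141, -0.4497, 0.0935]
tool_rot: [1.082, 1.569, -0.942]
contact_force: [-5.7, 6.4, 21.6]
opening: 0.0117
```

```bash
python3 st.py
```

```text
12.35 phi -2.024356380388382 turn deg 99.02752609076178 0.011741676601155174 [ 0.5141 -0.4497  0.0935] [-5.7  6.4 21.6] [1.29  1.022 0.143] [-0.831  0.744  1.207 -0.     1.189  1.194] tilt [ 0.0013 -0.0018 -1.    ]
```

>>> {"name": "jog_arm", "arguments": {"plan": [2,0,0,0,0,0,-1,4,0,0,0,0,0,-1,4,0,0,0,0,0,-1]}}

```text
time: 12.65
tool_pos: [0.5143, -0.4494, 0.0935]
tool_rot: [1.39, 1.569, -0.704]
contact_force: [-4.5, 6.4, 21.4]
opening: 0.0119
```

```bash
python3 st.py; python3 ov.py 11 -2.09;python3 - <<'E'
import cv2,numpy as np
a=cv2.imread("pics/w11.png")[160:300,230:400];a=cv2.resize(a,None,fx=4,fy=4,interpolation=cv2.INTER_CUBIC)
cv2.imwrite("pics/c11.png",a)
E
```

```text
12.65 phi -2.0940364412705694 turn deg 103.01989949552573 0.011868693049474953 [ 0.5143 -0.4494  0.0935] [-4.5  6.4 21.4] [1.615 0.984 0.143] [-0.83   0.744  1.207  0.     1.189  1.264] tilt [ 0.0015 -0.0013 -1.    ]
12.75 0.011507211701063624 [ 0.5143 -0.4494  0.0936] [-5.   6.3 20.7] [1.559 0.971 0.182]
```

View pics/c11.png

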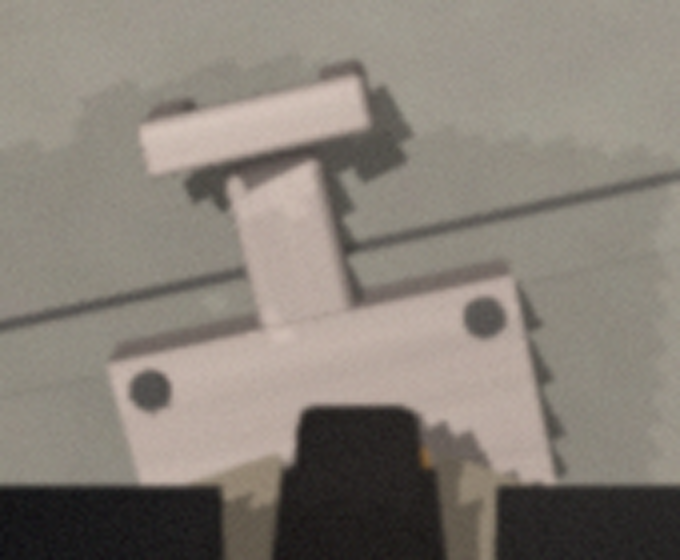

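View pics/ov11.png

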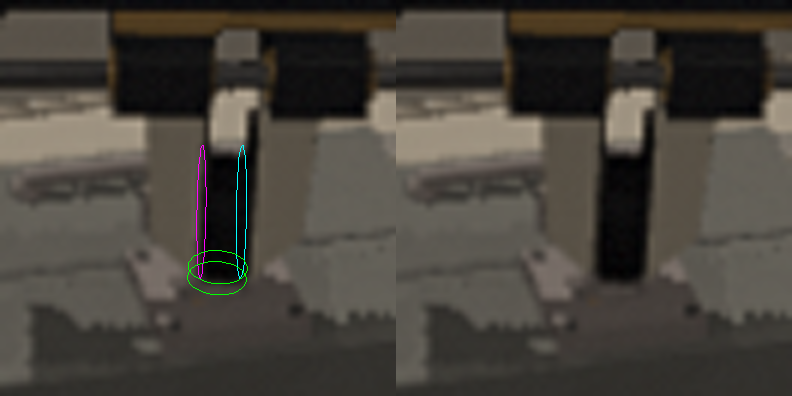

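No hard stop yet: the torque is steady at about 0.14 N m, which is spring plus collar friction. Keep turning.

>>> {"name": "jog_arm", "arguments": {"plan": [2,0,0,0,0,0,-1,3,0,0,0,0,0,-1,3,0,0,0,0,0,-1]}}

```text
time: 13.05
tool_pos: [0.5143, -0.4493, 0.0935]
tool_rot: [1.406, 1.569, -0.739]
contact_force: [-5.2, 5.9, 21.5]
opening: 0.0118
```

```bash
python3 st.py
```

```text
13.05 phi -2.1454577557327896 turn deg 105.96612379122598 0.011796517917495189 [ 0.5143 -0.4493  0.0935] [-5.2  5.9 21.5] [1.586 0.992 0.43 ] [-0.83   0.744  1.207  0.     1.189  1.315] tilt [ 0.0014 -0.0012 -1.    ]
```

>>> {"name": "jog_arm", "arguments": {"plan": [0,0,0,0,0,0,-1,0,0,0,0,0,0,-1,0,0,0,0,0,0,-1,0,0,0,0,0,0,-1,0,0,0,0,0,0,-1,0,0,0,0,0,0,-1,0,0,0,0,0,0,-1,0,0,0,0,0,0,-1]}}

```text
time: 13.85
tool_pos: [0.5143, -0.4493, 0.0935]
tool_rot: [1.447, 1.569, -0.698]
contact_force: [-4.4, 7.1, 21.9]
opening: 0.0117
```

```bash
python3 st.py; python3 ov.py 12 -2.145;python3 - <<'E'
from h import *
snap("top","t12")
a=cv2.imread("pics/w12.png")[160:300,230:400];a=cv2.resize(a,None,fx=4,fy=4,interpolation=cv2.INTER_CUBIC)
cv2.imwrite("pics/c12.png",a)
a=dict(np.load("w5.npz"));b=dict(np.load("w12.npz"))
# rectify top plane z=.087 (bolt top) into box frame, both
xs=np.linspace(.0,.07,420);ys=np.linspace(.03,-.03,360)
Y,X=np.meshgrid(ys,xs,indexing="ij");p=-.296
W=np.stack([.515+X*np.cos(p)-Y*np.sin(p),-.45+X*np.sin(p)+Y*np.cos(p),np.full_like(X,.086)],-1)
out=[]
for c in(a,b):
    u=proj(c,W.reshape(-1,3)).reshape(360,420,2).astype(np.float32)
    out.append(cv2.remap(c["image"][:,:,::-1].copy(),u[...,0],u[...,1],cv2.INTER_CUBIC))
im=cv2.resize(np.vstack(out),None,fx=.8,fy=.8);cv2.imwrite("pics/rect.png",im)
E
```

```text
13.85 phi -2.145026104758331 turn deg 105.94139201216679 0.011673255947661382 [ 0.5143 -0.4493  0.0935] [-4.4  7.1 21.9] [1.558 0.963 0.369] [-0.83   0.744  1.207  0.     1.189  1.315] tilt [ 0.0014 -0.0012 -1.    ]
13.95 0.01149433354291232 [ 0.5143 -0.4493  0.0935] [-4.9  7.6 21.9] [1.511 1.012 0.35 ]
```

View pics/rect.png

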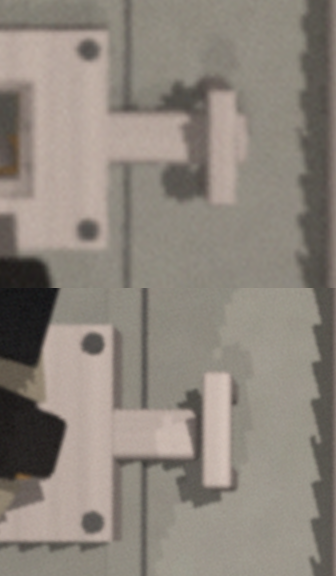

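View pics/c12.png

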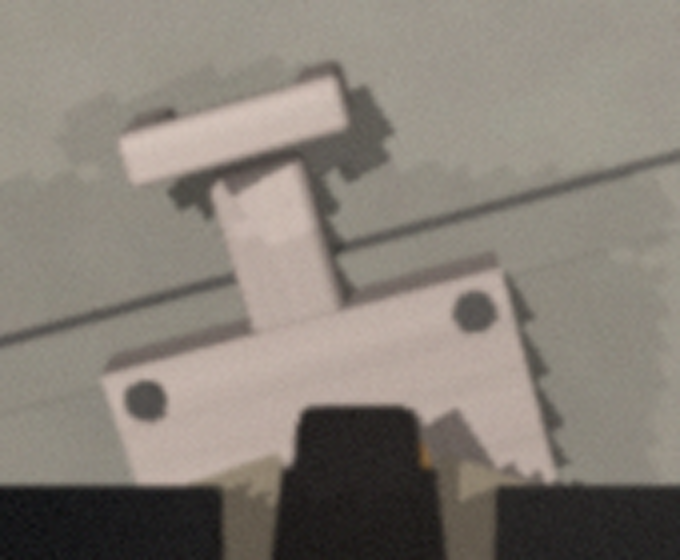

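View pics/s12.png

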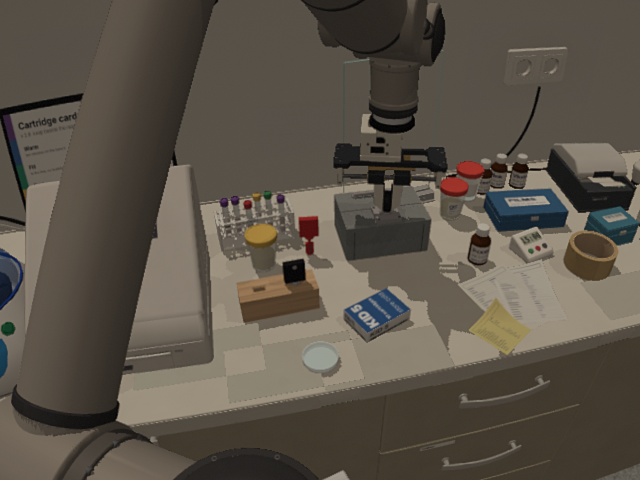

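The rectified view shows the bolt end at column 195, now clear of the keeper at 203; in the "before" view it passed through the keeper to about column 245. The stop torque and down-push held steady for 0.8 s, and nothing else has moved. Handing in.

Run:
```python
from cell import robot
print(robot.hand_in())
```

```text
the job is handed in; nothing more can be done
None
```

I took the round key out of the block, pushed it down past both sets of pins until its collar met the plate, and turned it clockwise to its stop. I handed in at about 14 s, with the arm still holding the key turned and pressed down.

**Depth:** the tool stopped at z = 0.0935 m (0.0937 expected with the collar on the plate). It held there with about 21 N of down-push, and the key had not visibly slipped in the grip.

**Turn:** the gripper turned 106°, more than the nominal 86°. I put the difference down to the blade's play in the keyway, but I could not measure the core's angle directly. Wrist torque stayed near 0.14 N m and then jumped to about 0.4 N m at about 106°, which I took as the stop. It eased to about 0.35 N m over the 0.8 s hold. The last wrist picture shows the bolt drawn back clear of its keeper.

**Scene:** in the last scene picture the square key is still in the block, and the red look-alike, cup, carton and dish stand where they were. No check failed.

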